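# Screw the splayed leg into an upturned manicure hand rest

### The arm

A 7-joint arm with a two-finger parallel gripper is mounted at the origin on the work surface. World frame = base frame: x ahead of the robot, y to its left, z up, the work surface at z = 0. Lengths are in m, angles in rad, forces in N, time in s.
With the tool pointing down it reaches from about 0.4 to 0.85 m from the base axis. Payload 6.9 kg.
Tool frame: the origin (TCP) lies midway between the tips of the shut fingers; the grasp point (between the pads) lies behind it (ctrl.pinch_z is the z of the grasp point in the tool frame, in m); z points along the fingers, y is the line along which they close (so a half turn about z gives the same grasp; the last joint's range is limited). The gripper opens to 85 mm and grips with 20 to 120 N. Pads are 22 mm wide; open, the fingers measure 114 mm over their backs; the gripper's body (76 mm by 85 mm) begins 54 mm behind the grasp point. The pads swing forward as they close: fully open they stand 13 mm farther back than shut.
Start: joints at [-1.083, 0.507, -0.238, 1.5, 0.126, 1.149, -0.155], TCP at [0.233, 0.58, 0.231] pointing down, gripper open.
Joint ranges: [-3.08, 3.08], [-0.24, 2.05], [-1.43, 1.35], [0, 2.5], [-1.52, 4.66], [0.17, 1.96], [-2.89, 2.89]. Speed limits (rad/s): [2.39, 2.39, 3.14, 3.14, 3.14, 3.14, 3.14].

### API

Orientations are given as a unit quaternion [w, x, y, z].
In Python, from station import ctrl, get_state, vision, ticket, models gives the robot as it stands. Calls block until the motion is done:
- ctrl.movep(position, orientation): joint-space move of the TCP to a pose.
- ctrl.movel(position, frame=None, max_speed=0.15): straight line of the TCP; frame=None keeps the orientation; max_speed is the mean speed in m/s.
- ctrl.set_joints(angles): joint-space move.
- ctrl.ungrasp() and ctrl.close_gripper(force=None): open the fingers fully, or close them until they stop; force is the grip in N (None keeps the last).
- ctrl.pause(seconds).
- ctrl.ik(position, orientation): joint angles nearest the present ones, or None.
- get_state(): the state.
- vision.grab_frame(name): name is "side" or "top"; returns (picture, depth): 420x560x3 uint8, blue, green, red; 420x560 float32, m along the optical axis (not along the pixel's ray), 0 where there is no reading.
- vision.camera_info(name): a dict with "mtx" (3x3 intrinsics, pixels), "R" (3x3) and "t" (3): a world point X has camera coordinates R X + t. Camera axes: x right, y down, z forward; pixel columns grow to the right and rows downward; lengths in m; the calibration is good to about 2 mm. A picture is of the moment at which its call begins. camera_info takes no time and is no camera call.
A pose or a line that the arm cannot do raises ctrl.Unreachable and nothing moves.
- ticket.close_job(): hands the job in; it is judged then, once.
Trained networks look in the newest picture that a camera, given by its name, has taken for a name from the list of things; names that differ only in an ending like _2 or _b are one class to them, and where a whole thing is asked for, a point or a joint stands for the part that bears it (a point fixed in the world has none). Each returns a list of dicts, best first, with "p" (0 to 1); they miss things now and then, are a little off and sometimes report something else, mostly with a low value. They report only what shows in the picture. A call takes as long as a camera call.
- models.recognise(camera, target): "point" ([column, row] in pixels, amid what is visible of it).
- models.masks_of(camera, target): "mask" (420x560 bool, what is visible of it) and "point" ([column, row] in pixels, amid what is visible of it).
The state is a dict: "time": time; "qpos": joint angles; "qd": joint speeds; "tau": joint torques, N m; "tcp_pos": TCP position; "eef_rot": TCP orientation; "contact_force": force on the tool from outside, world axes, zero at the start; "wrist_torque": the same for the moment, N m; "width": finger opening in m; "gripper_force": force on a finger pad.
Only numpy, scipy, OpenCV 4.12 (cv2) and the standard library are available. Lean on these libraries where they do the work, as an engineer would, in place of code of your own. Each camera call takes 0.05 s, during which the arm holds its last target. There are 200 camera calls.

### The job

One of the four legs of the upturned hand rest only stands loose in its pilot hole, on the point of its own wood screw. Hold it in line with its lean, press it firmly into the hole while turning it clockwise until the screw bites, and wind it in until its shoulder is snug against the wooden boss like the other three; then let go. Leave the other things on the table as they stand.

Things in the scene. Friction and masses are not known exactly. Their poses are not given: they have to be found in the camera images.
- rest: manicure hand rest, upside down, steady on the table (does not shift): rose cushion 170 x 340 x 45 mm, plywood board (top at 57 mm), four beech legs splayed outwards 28 deg from vertical on wooden bosses 47 mm across. Origin on the table under its centre, z up, y along its long side. Three legs are home; the loose one is at -x, +y, leaning towards (-0.5, 0.87), 110 mm or more from its neighbours
- leg_grip (a point): point on the loose leg's axis, 78 mm from its shoulder: a good place to hold. The leg is round beech, 115 mm long: a plain cylinder of 26 mm diameter from 40 mm above the shoulder to the foot, swelling to 37 mm nearer the shoulder. Frame z = the leg's axis, pointing out from the boss to the foot (28 deg from vertical); x and y turn with the leg, which can be held at any yaw
- leg_shoulder (a point): centre of the loose leg's lower end, the shoulder from which its steel screw stands out (frame as leg_grip). At the start 12.7 mm of bare screw show between shoulder and boss; home, the shoulder all but touches the boss. Until it bites, the screw spins freely if turned unpressed and springs back out if let go
- leg_foot (a point): centre of the loose leg's upper end, a black foot glide 26 mm across, 115 mm from the shoulder along the axis (frame as leg_grip)
- leg_depth (a joint): how far the loose leg has gone in along its axis, m: 0 at the start, about 0.0125 home (0.013 while pressed). Until it bites, the hole pushes it out with 11 to 12 N; pressed along the axis with 14 to 20 N it sinks 0 to 6 mm, depending on its angle, and no further without turning. Pressed and turned clockwise it goes in 1.75 mm per rad and bites within half a turn, at 6 mm
- leg_turn (a joint): how far the loose leg is turned, rad, growing clockwise seen looking down on its foot (right-hand thread); starts anywhere. Coarse thread: 11 mm a turn (1.75 mm per rad). Once bitten (deeper than 6.5 mm) it draws itself in when turned, stays where it is left, and meets a dead stop when home. From start to home takes 4.4 to 7.7 rad in all, at about 0.1 N m
- polish_red_mid (a point): middle (38 mm up) of a red nail-polish bottle, 31 mm across, 76 mm tall with its black cap, standing on the table, maybe close to the loose leg: leave it
- polish_plum_mid (a point): middle (38 mm up) of a plum nail-polish bottle of the same size, likewise: leave it
- polish_teal_mid (a point): middle (38 mm up) of a teal nail-polish bottle of the same size, likewise: leave it
- awl_mid (a point): middle of a bradawl 130 mm long with a yellow wooden handle 22 mm thick, lying on the board of the hand rest between the legs: leave it
- remover_mid (a point): middle (75 mm up) of a white remover pump bottle, 62 mm across, 153 mm tall: leave it
- buffer_mid (a point): middle of a yellow nail-buffer block 95 x 26 x 26 mm, lying: leave it
- brush_pot_mid (a point): middle (50 mm up) of a dark metal pot of brushes, 84 mm across, 165 mm tall with brushes: leave it
- soak_bowl_mid (a point): middle (25 mm up) of a white soaking bowl, 124 mm across, 50 mm tall: leave it

How it is judged:
By the outcome, as a careful person would: the job done as asked, in the order asked, and still so for the second after the job is handed in, with the robot touching nothing.
It also fails if it takes over 61 s, if anything falls off the work surface, if the arm or the gripper's body presses on something with over 40 N, if the wrist force passes 120 N, or if a joint passes its speed limit or range.

## Working session

There is one attempt and no reset: what is moved stays moved. The work goes in short steps, each a Python script; the robot and the scene stay as the last script left them, time stands still between calls to the robot, and variables do not carry over. Pictures are saved under pics/ and viewed, at most 10 in all, crops included, and the job is handed in when it is done.

```bash
ls; mkdir -p pics
python3 - <<'E'
from station import ctrl, get_state, vision, models
import cv2,numpy as np
for c in("side","top"):
    im,d=vision.grab_frame(c); cv2.imwrite(f"pics/{c}0.png",im); np.save(f"pics/{c}0.npy",d)
    k=vision.camera_info(c); print(c,np.round(k["mtx"],1).tolist(),np.round(k["R"],3).tolist(),np.round(k["t"],3))
    for n in("leg_grip","leg_shoulder","leg_foot","polish_red_mid","polish_plum_mid","polish_teal_mid","remover_mid","brush_pot_mid","rest","awl_mid"):
        r=models.recognise(c,n)[:2]
        for q in r:
            u,v=q["point"];z=d[int(v),int(u)]
            X=k["R"].T@(np.linalg.inv(k["mtx"])@[u,v,1]*z-k["t"])
            print(n,np.round(q["point"]),round(q["p"],2),np.round(X,3))
s=get_state();print(s,ctrl.pinch_z)
E
```

```text
pics
side [[547.0, 0.0, 285.4], [0.0, 547.0, 211.4], [0.0, 0.0, 1.0]] [[0.821, -0.571, -0.014], [-0.344, -0.474, -0.81], [0.456, 0.67, -0.586]] [-0.404  0.285  1.265]
leg_shoulder [270. 207.] 0.64 [0.473 0.04  0.141]
leg_foot [268. 210.] 0.66 [0.467 0.04  0.135]
polish_red_mid [263. 219.] 0.68 [0.516 0.145 0.022]
polish_red_mid [287. 280.] 0.26 [ 0.412 -0.125  0.042]
polish_plum_mid [286. 281.] 0.85 [ 0.406 -0.129  0.045]
polish_teal_mid [174. 182.] 0.45 [0.378 0.441 0.046]
remover_mid [237. 160.] 0.65 [0.579 0.393 0.078]
remover_mid [270. 211.] 0.43 [0.468 0.034 0.133]
brush_pot_mid [197. 151.] 0.73 [0.488 0.487 0.098]
rest [324. 248.] 0.56 [ 0.551 -0.095  0.054]
awl_mid [353. 249.] 0.67 [ 0.605 -0.145  0.061]
top [[440.5, 0.0, 284.7], [0.0, 440.5, 212.0], [0.0, 0.0, 1.0]] [[0.002, -1.0, 0.013], [-0.984, -0.004, -0.181], [0.181, -0.013, -0.983]] [0.038 0.555 1.195]
leg_grip [281. 237.] 0.75 [0.47  0.05  0.163]
leg_shoulder [281. 236.] 0.65 [0.471 0.05  0.163]
leg_foot [281. 240.] 0.82 [0.462 0.05  0.165]
polish_red_mid [244. 226.] 0.43 [0.516 0.154 0.04 ]
polish_plum_mid [340. 263.]
[... 314 characters left out ...]
,  0.50746408, -0.23761133,  1.50022263,  0.12572955,
        1.14887949, -0.15480405]), 'qd': array([ 8.80475257e-05,  8.53678126e-04, -8.13384097e-04,  1.15571841e-03,
       -8.33765756e-04, -1.00584538e-04,  6.39384954e-04]), 'tau': array([-1.31398965e-04, -6.20355034e+01, -2.18434408e+00, -2.49969721e+01,
        1.38174530e-02,  2.22642928e-03,  2.33523571e-05]), 'tcp_pos': array([0.23345626, 0.57974691, 0.23128987]), 'eef_rot': array([7.90980999e-06, 1.90223119e-01, 9.81740885e-01, 3.03386382e-06]), 'contact_force': array([-0.38033526, -0.20198665,  0.44467753]), 'wrist_torque': array([ 0.01903139, -0.00783704, -0.01003393]), 'gripper_force': 0.0, 'width': 0.08513131380234319} -0.0187
```

Run:
```python
import cv2,numpy as np
a=cv2.imread("pics/side0.png")[130:310,170:410];b=cv2.imread("pics/top0.png")[140:300,200:440]
cv2.imwrite("pics/a.png",cv2.resize(a,None,fx=3.3,fy=3.3));cv2.imwrite("pics/b.png",cv2.resize(b,None,fx=3.3,fy=3.3))
```

```text
(no output)
```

View pics/a.png

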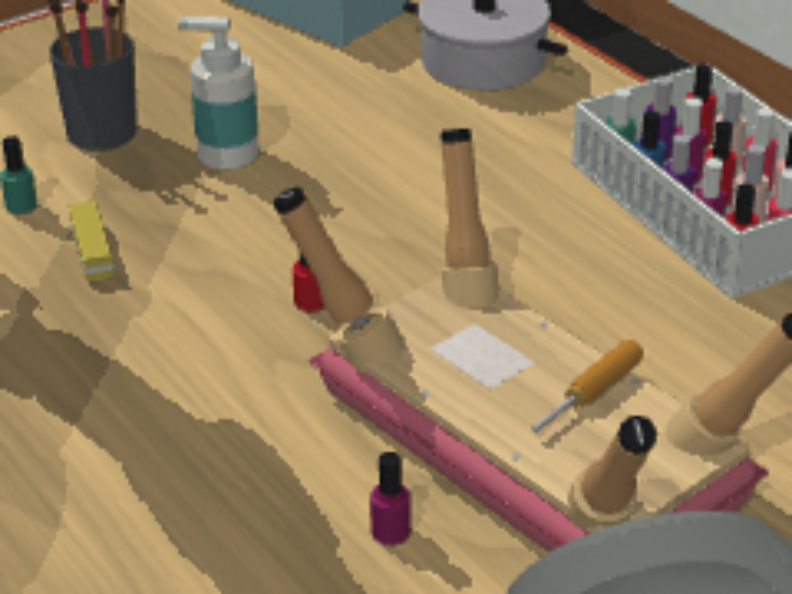

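View pics/b.png

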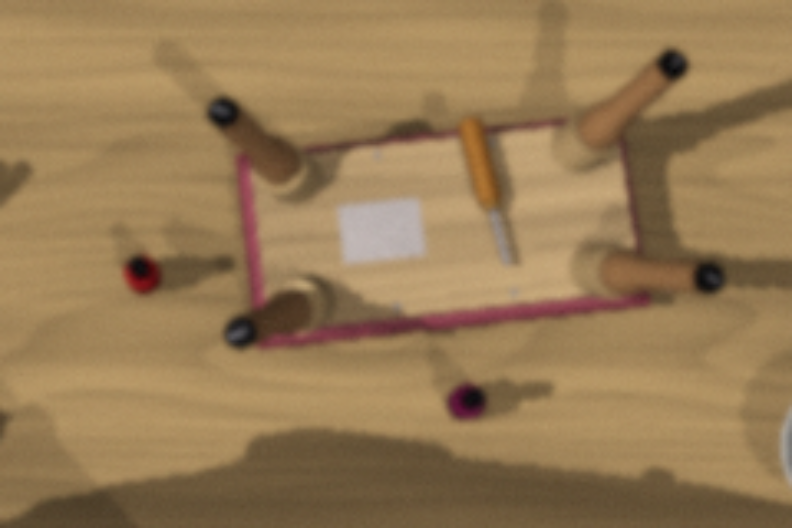

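The loose leg is the near-left one: its foot is at about (258,191) in side and (273,241) in top. The red bottle stands clear of it, and low, at (244,226) in top. Next I fit the leg axis.

```bash
cat > fit.py <<'E'
from station import vision, models
import numpy as np
from scipy.optimize import least_squares
def cloud(c,box,n="leg_grip"):
    im,d=vision.grab_frame(c);k=vision.camera_info(c)
    u,v=np.meshgrid(np.arange(560),np.arange(420)); m=np.zeros_like(u,bool); m[box[2]:box[3],box[0]:box[1]]=1
    m&=d>0
    p=np.stack([u[m],v[m],np.ones(m.sum())])
    X=(k["R"].T@(np.linalg.inv(k["mtx"])@p*d[m]-k["t"][:,None])).T
    return X
def axis(th,ti): return np.array([np.sin(ti)*np.cos(th),np.sin(ti)*np.sin(th),np.cos(ti)])
def fit(X,p0,th0,free):
    ti0=np.radians(28)
    def r(p):
        a=axis(p[2],p[3] if free else ti0); D=X-[p[0],p[1],.16]
        return np.linalg.norm(np.cross(D,a),axis=1)-.013
    return least_squares(r,[*p0,th0,ti0],loss="soft_l1",f_scale=.002)
E
python3 - <<'E'
from fit import *
S=cloud("side",(245,300,180,235));T=cloud("top",(260,310,215,255))
P={}
for n,X in(("side",S),("top",T)):
    X=X[(X[:,2]>.10)&(np.linalg.norm(X[:,:2]-[.47,.05],axis=1)<.08)]
    P[n]=X; print(n,len(X),X.min(0),X.max(0))
for n,X in(*P.items(),("both",np.vstack(list(P.values())))):
  for free in(0,1):
    Y=X[X[:,2]>.135]
    f=fit(Y,(.465,.05),2.1,free)
    a=axis(f.x[2],f.x[3] if free else np.radians(28)); o=np.r_[f.x[:2],.16]
    s=(Y-o)@a; res=np.linalg.norm(np.cross(Y-o,a),axis=1)-.013
    print(n,free,len(Y),np.round(f.x,4),np.degrees(f.x[2:]).round(1),"rms",np.sqrt(np.mean(res**2)).round(4),"smax",np.percentile(s,[95,99,100]).round(4))
# rest yaw from board/cushion points in top
from station import models,vision
import cv2
vision.grab_frame("top");m=models.masks_of("top","rest")[0]["mask"]
k=vision.camera_info("top");v,u=np.nonzero(m)
d=vision.grab_frame("top")[1]
X=(k["R"].T@(np.linalg.inv(k["mtx"])@np.stack([u,v,0*u+1])*d[m]-k["t"][:,None])).T
B=X[(X[:,2]>.045)&(X[:,2]<.066)]
print(len(B),cv2.minAreaRect(B[:,:2].astype(np.float32)))
E
```

```text
side 426 [0.44205017 0.01268657 0.10019548] [0.49688981 0.08365229 0.19475495]
top 287 [0.44615692 0.01805801 0.10117264] [0.50164262 0.08293544 0.19731802]
side 0 244 [0.4633 0.0613 2.1855 0.4887] [125.2  28. ] rms 0.0027 smax [0.0316 0.0321 0.0329]
side 1 244 [0.4632 0.0613 2.1932 0.5037] [125.7  28.9] rms 0.0027 smax [0.0315 0.032  0.0329]
top 0 175 [0.4647 0.0621 2.2128 0.4887] [126.8  28. ] rms 0.0036 smax [0.0344 0.0359 0.0379]
top 1 175 [0.4646 0.0622 2.2211 0.5014] [127.3  28.7] rms 0.0036 smax [0.0344 0.0359 0.0378]
both 0 419 [0.4637 0.0615 2.1937 0.4887] [125.7  28. ] rms 0.0031 smax [0.0331 0.0354 0.0379]
both 1 419 [0.4636 0.0615 2.2007 0.5024] [126.1  28.8] rms 0.0031 smax [0.033  0.0354 0.0379]
4731 ((0.5663356184959412, -0.09926843643188477), (0.15520153939723969, 0.3221496343612671), 6.645755290985107)
```

```bash
cat > h.py <<'E'
from station import ctrl,get_state
import numpy as np
from scipy.spatial.transform import Rotation as Rn
from fit import axis
a=axis(np.radians(126.4),np.radians(28)); O=np.r_[.4637,.0615,.16]
G=O-.004*a
def quat(yaw):  # yaw about tool z
    z=-a; x=np.cross([0,1,0],z);x/=np.linalg.norm(x);y=np.cross(z,x)
    R=np.c_[x,y,z]@Rn.from_euler("z",yaw).as_matrix()
    q=Rn.from_matrix(R).as_quat(); return q[[3,0,1,2]]
def tcp(s=0): return G+a*(s+ctrl.pinch_z)   # s=back off along axis
E
python3 - <<'E'
from h import *
for y in np.arange(-3.14,3.14,.5):
    q=ctrl.ik(tcp(0),quat(y)); q2=ctrl.ik(tcp(.09),quat(y))
    print(round(y,2),None if q is None else q.round(2),None if q2 is None else q2.round(2))
E
```

```text
-3.14 [-1.    0.45  0.67  2.21  0.44  0.48 -2.42] [-1.1   0.28  0.6   2.11  0.47  0.79 -2.49]
-2.64 [ 0.02  0.46 -0.78  2.2   1.05  0.98  2.66] [ 0.04  0.33 -0.88  2.1   0.83  1.11  2.83]
-2.14 [-0.1   0.42 -0.59  2.2   1.    0.9   2.22] [-0.1   0.29 -0.67  2.1   0.79  1.05  2.4 ]
-1.64 [-0.22  0.4  -0.42  2.2   0.96  0.83  1.78] [-0.23  0.26 -0.51  2.11  0.75  1.    1.94]
-1.14 [-0.32  0.38 -0.28  2.21  0.92  0.78  1.32] [-0.34  0.25 -0.36  2.11  0.72  0.97  1.48]
-0.64 [-0.43  0.38 -0.14  2.21  0.88  0.73  0.87] [-0.45  0.25 -0.23  2.11  0.69  0.94  1.02]
-0.14 [-0.51  0.38 -0.02  2.21  0.84  0.69  0.42] [-0.54  0.24 -0.12  2.11  0.67  0.92  0.55]
0.36 [-0.62  0.38  0.13  2.21  0.79  0.64 -0.02] [-0.66  0.24  0.04  2.11  0.63  0.89  0.09]
0.86 [-0.72  0.39  0.25  2.21  0.73  0.6  -0.45] [-0.77  0.24  0.17  2.11  0.6   0.87 -0.37]
1.36 [-0.79  0.4   0.35  2.21  0.68  0.57 -0.89] [-0.85  0.25  0.27  2.11  0.58  0.85 -0.84]
1.86 [-0.85  0.41  0.44  2.21  0.63  0.55 -1.34] [-0.9   0.25  0.34  2.11  0.56  0.84 -1.31]
2.36 [-0.91  0.42  0.53  2.21  0.56  0.52 -1.77] [-1.    0.27  0.47  2.11  0.52  0.81 -1.76]
2.86 [-0.94  0.43  0.58  2.21  0.52  0.51 -2.23] [-1.05  0.27  0.53  2.11  0.5   0.8  -2.24]
```

```bash
cat >> h.py <<'E'
def table(off=np.zeros(3),fn="tab.npz"):
    S=np.r_[np.arange(-.022,.0201,.002),np.arange(.03,.101,.01)]
    Q=[ctrl.ik(tcp(s)+off,quat(.36)) for s in S]
    np.savez(fn,S=S,Q=np.array(Q),off=off)
def q(s,spin,fn="tab.npz"):
    t=np.load(fn); r=np.array([np.interp(s,t["S"],t["Q"][:,j]) for j in range(7)]); r[6]-=spin; return r
def load():
    st=get_state(); return st["contact_force"]@a, st
E
python3 - <<'E'
from h import *
table(); t=np.load("tab.npz"); print(np.abs(np.diff(t["Q"],axis=0)).max(0), t["Q"][0].round(3),t["Q"][-1].round(3))
ctrl.set_joints(q(.09,-2.8)); st=get_state();print(st["time"],st["tcp_pos"]-tcp(.09),st["contact_force"])
for s in(.06,.03,.0):
    ctrl.set_joints(q(s,-2.8)); st=get_state();print(st["time"],st["tcp_pos"]-tcp(s),st["contact_force"])
from station import vision
import cv2
im=vision.grab_frame("side")[0][130:290,190:390];im2=vision.grab_frame("top")[0][170:290,230:380]
cv2.imwrite("pics/c.png",np.hstack([cv2.resize(im,(500,400)),cv2.resize(im2,(300,240))[:,:].copy() if 0 else cv2.copyMakeBorder(cv2.resize(im2,(300,240)),0,160,0,0,cv2.BORDER_CONSTANT)]))
E
```

```text
[0.00672683 0.01647911 0.01148452 0.01327625 0.01832821 0.02794669
 0.01358082] [-0.621  0.421  0.16   2.228  0.832  0.58  -0.053] [-0.669  0.229  0.03   2.097  0.622  0.92   0.101]Traceback (most recent call last):
  File "<stdin>", line 3, in <module>
station.Unreachable: the arm cannot take that pose within its joint ranges
```

Run:
```python
from h import *
for s in(.09,.06,.03,.0):
    ctrl.set_joints(q(s,-2.75)); st=get_state();print(st["time"],st["tcp_pos"]-tcp(s),st["contact_force"])
from station import vision
import cv2
im=vision.grab_frame("side")[0][130:290,190:390];im2=vision.grab_frame("top")[0][170:290,230:380]
cv2.imwrite("pics/c.png",np.hstack([cv2.resize(im,(500,400)),cv2.copyMakeBorder(cv2.resize(im2,(300,240)),0,160,0,0,cv2.BORDER_CONSTANT)]))
```

```text
3.8833 [1.22098511e-04 4.53323251e-04 2.64616385e-05] [ 0.83671185 -0.44991232 -0.18711843]
4.1333 [-0.00068824 -0.00072071 -0.00066004] [-0.74729817 -0.4263675  -0.10119054]
4.3833 [-0.00054816 -0.00026012  0.00014387] [ 0.52655332 -0.16443039  0.3857532 ]
4.6333 [-4.18996671e-04  1.13323100e-05  6.06337576e-04] [-0.16172384  0.19515888  1.1520155 ]
```

View pics/c.png

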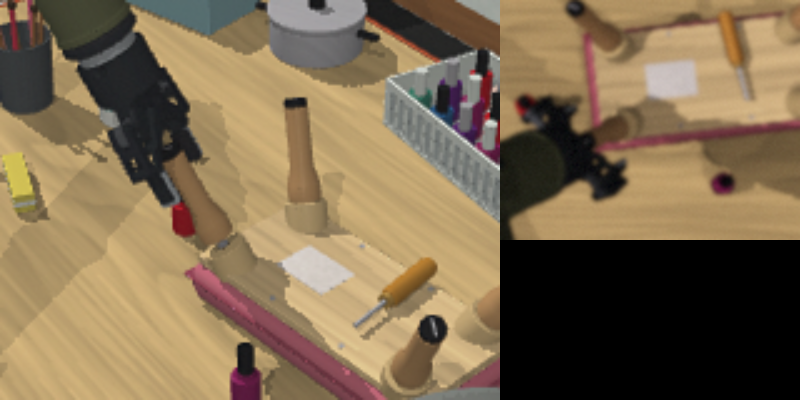

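The open fingers straddle the leg in line with its axis, clear of the red bottle. I'll close and press now.

Run:
```python
from h import *
def p(n):
    f,st=load(); print(n,round(st["time"],2),"w",round(st["width"],4),"ax",round(f,1),"lat",(st["contact_force"]-f*a).round(1),"tz",round(st["wrist_torque"]@a,3),"T",st["wrist_torque"].round(2),"s",round((st["tcp_pos"]-tcp(0))@a,4)); return f
ctrl.close_gripper(force=60); p("closed")
s=0
for i in range(12):
    s-=.001; ctrl.set_joints(q(s,-2.75)); f=p(round(s,4))
    if f>15: break
```

```text
closed 5.32 w 0.0249 ax 6.6 lat [1.1 0.1 0.3] tz 0.005 T [0.48 0.09 0.12] s 0.0005
-0.001 5.57 w 0.0248 ax 10.0 lat [ 0.2  0.5 -0.1] tz -0.01 T [0.39 0.25 0.  ] s -0.0003
-0.002 5.82 w 0.0248 ax 18.7 lat [-1.6 -0.2 -0.4] tz -0.062 T [ 0.06  0.52 -0.27] s -0.0008
```

```bash
cat > turn.py <<'E'
from h import *
def run(s,spin,end,depth0,tmax=.35,d=.2):
    while spin<end-1e-6:
        f,st=load(); dep=depth0-(st["tcp_pos"]-tcp(0))@a
        want=17 if dep<.0085 else 10
        d=min(d,end-spin); spin+=d
        s-=.00175*d+np.clip((want-f)/8000*.5,-.0007,.0007)
        ctrl.set_joints(q(s,spin)); f,st=load(); tz=st["wrist_torque"]@a
        dep=depth0-(st["tcp_pos"]-tcp(0))@a
        print(round(st["time"],2),"spin",round(spin,2),"s",round(s*1e3,2),"dep",round(dep*1e3,2),"ax",round(f,1),"lat",round(np.linalg.norm(st["contact_force"]-f*a),1),"tz",round(tz,3))
        if abs(tz)>tmax or f<0 or f>40: print("stop");break
    np.save("last.npy",[s,spin])
E
python3 -c "
from turn import *
run(-.002,-2.75,2.75,.0005)"
```

```text
6.12 spin -2.55 s -2.24 dep 1.5 ax 19.3 lat 1.3 tz -0.141
6.43 spin -2.35 s -2.45 dep 1.76 ax 16.6 lat 1.0 tz -0.168
6.74 spin -2.15 s -2.82 dep 2.07 ax 17.6 lat 0.6 tz -0.11
7.05 spin -1.95 s -3.13 dep 2.37 ax 16.8 lat 1.2 tz -0.188
7.36 spin -1.75 s -3.49 dep 2.72 ax 16.5 lat 1.8 tz -0.189
7.67 spin -1.55 s -3.88 dep 3.08 ax 16.6 lat 1.4 tz -0.117
7.97 spin -1.35 s -4.25 dep 3.41 ax 16.5 lat 2.4 tz -0.147
8.28 spin -1.15 s -4.63 dep 3.75 ax 15.6 lat 3.4 tz -0.164
8.59 spin -0.95 s -5.07 dep 4.13 ax 17.4 lat 3.4 tz -0.14
8.9 spin -0.75 s -5.4 dep 4.47 ax 16.5 lat 3.6 tz -0.162
9.21 spin -0.55 s -5.78 dep 4.84 ax 16.9 lat 3.6 tz -0.097
9.52 spin -0.35 s -6.14 dep 5.18 ax 17.9 lat 3.5 tz -0.145
9.82 spin -0.15 s -6.43 dep 5.52 ax 17.3 lat 4.1 tz -0.165
10.13 spin 0.05 s -6.76 dep 5.9 ax 17.3 lat 3.7 tz -0.114
10.44 spin 0.25 s -7.09 dep 6.23 ax 17.8 lat 5.5 tz -0.153
10.75 spin 0.45 s -7.39 dep 6.55 ax 17.8 lat 4.6 tz -0.15
11.06 spin 0.65 s -7.69 dep 6.91 ax 16.7 lat 5.2 tz -0.164
11.37 spin 0.85 s -8.06 dep 7.29 ax 17.3 lat 5.7 tz -0.164
11.68 spin 1.05 s -8.39 dep 7.64 ax 17.9 lat 5.0 tz -0.114
11.98 spin 1.25 s -8.68 dep 8.0 ax 17.9 lat 6.0 tz -0.229
12.29 spin 1.45 s -8.98 dep 8.32 ax 17.7 lat 4.7 tz -0.144
12.6 spin 1.65 s -9.29 dep 8.68 ax 17.5 lat 4.8 tz -0.158
12.91 spin 1.85 s -9.17 dep 8.86 ax 13.2 lat 4.6 tz -0.097
13.22 spin 2.05 s -9.32 dep 9.11 ax 11.8 lat 3.4 tz -0.082
13.53 spin 2.25 s -9.56 dep 9.37 ax 11.5 lat 2.4 tz -0.082
13.83 spin 2.45 s -9.81 dep 9.66 ax 11.6 lat 2.8 tz -0.133
14.14 spin 2.65 s -10.06 dep 9.9 ax 12.0 lat 2.0 tz -0.102
14.39 spin 2.75 s -10.11 dep 9.94 ax 11.6 lat 1.8 tz -0.091
```

Run:
```python
from turn import *
def p(n):
    f,st=load(); print(n,round(st["time"],2),"w",round(st["width"],4),"ax",round(f,1),"F",st["contact_force"].round(1),"tz",round(st["wrist_torque"]@a,3))
s=-.0095
ctrl.ungrasp(); p("open")
ctrl.set_joints(q(s,2.75)); ctrl.set_joints(q(s,-1.5)); p("back")
ctrl.close_gripper(force=60); p("closed")
s-=.0006; ctrl.set_joints(q(s,-1.5)); p("press")
run(s,-1.5,2.7,.0005,tmax=.4,d=.15)
```

```text
open 15.01 w 0.0856 ax -0.5 F [ 0.   0.4 -0.8] tz -0.001
back 18.79 w 0.0855 ax 0.7 F [-1.4  0.2  0.3] tz 0.026
closed 19.38 w 0.0247 ax 4.9 F [ 0.6 -0.1  5.8] tz 0.028
press 19.62 w 0.0245 ax 10.8 F [-1.7  1.8 10.9] tz -0.012
19.89 spin -1.35 s -10.31 dep 10.11 ax 9.9 lat 2.7 tz -0.127
20.16 spin -1.2 s -10.58 dep 10.38 ax 11.4 lat 1.9 tz -0.031
20.43 spin -1.05 s -10.76 dep 10.61 ax 10.1 lat 1.4 tz -0.081
20.69 spin -0.9 s -11.02 dep 10.84 ax 9.4 lat 1.5 tz -0.051
20.96 spin -0.75 s -11.31 dep 11.1 ax 10.2 lat 0.9 tz -0.119
21.23 spin -0.6 s -11.56 dep 11.37 ax 8.8 lat 0.5 tz -0.159
21.49 spin -0.45 s -11.9 dep 11.63 ax 10.8 lat 0.9 tz -0.119
21.76 spin -0.3 s -12.12 dep 11.86 ax 9.1 lat 0.2 tz -0.098
22.02 spin -0.15 s -12.43 dep 12.13 ax 9.5 lat 0.5 tz -0.127
22.29 spin -0.0 s -12.73 dep 12.38 ax 8.9 lat 1.4 tz -0.109
22.56 spin 0.15 s -13.06 dep 12.64 ax 10.8 lat 0.5 tz -0.048
22.82 spin 0.3 s -13.28 dep 12.89 ax 8.7 lat 1.1 tz -0.103
23.09 spin 0.45 s -13.62 dep 13.16 ax 9.3 lat 1.1 tz -0.039
23.36 spin 0.6 s -13.93 dep 13.39 ax 11.0 lat 0.7 tz 0.367
23.62 spin 0.75 s -14.13 dep 13.67 ax 11.4 lat 1.8 tz 0.016
23.89 spin 0.9 s -14.3 dep 13.81 ax 11.1 lat 2.3 tz 0.302
24.16 spin 1.05 s -14.5 dep 13.94 ax 10.9 lat 2.0 tz -0.039
24.43 spin 1.2 s -14.7 dep 14.12 ax 11.0 lat 2.3 tz 0.256
24.69 spin 1.35 s -14.91 dep 14.27 ax 9.1 lat 2.4 tz -0.057
24.96 spin 1.5 s -15.22 dep 14.45 ax 10.3 lat 1.3 tz 0.193
25.23 spin 1.65 s -15.47 dep 14.66 ax 9.9 lat 4.4 tz -0.088
25.49 spin 1.8 s -15.74 dep 14.88 ax 9.9 lat 3.8 tz 0.175
25.76 spin 1.95 s -16.0 dep 15.21 ax 11.2 lat 2.7 tz -0.099
26.02 spin 2.1 s -16.19 dep 15.46 ax 11.1 lat 3.3 tz 0.056
26.29 spin 2.25 s -16.38 dep 15.58 ax 12.5 lat 4.3 tz -0.041
26.56 spin 2.4 s -16.49 dep 15.78 ax 10.3 lat 5.5 tz 0.045
26.82 spin 2.55 s -16.74 dep 16.0 ax 11.9 lat 5.9 tz 0.397
27.09 spin 2.7 s -16.88 dep 16.17 ax 12.1 lat 6.1 tz -0.123
```

At about 13.2 mm measured depth the leg met its stop, and the pads only slipped after that. Release, back off and check.

Run:
```python
from turn import *
from fit import *
from station import vision
import cv2
ctrl.ungrasp()
for s in(-.0155,.02,.06,.098): ctrl.set_joints(q(s,2.7))
ctrl.movep(np.array([.233,.45,.30]),get_state()["eef_rot"]) if 0 else ctrl.set_joints([-1.083,.507,-.238,1.5,.126,1.149,-.155])
st=get_state();print(st["time"],st["contact_force"])
im,_=vision.grab_frame("side");b,_=vision.grab_frame("top")
cv2.imwrite("pics/d.png",np.hstack([cv2.resize(im[160:280,200:350],(480,384),interpolation=2),cv2.copyMakeBorder(cv2.resize(b[180:280,230:330],(300,300)),0,84,0,0,cv2.BORDER_CONSTANT)]))
Y=np.vstack([cloud("side",(245,300,170,245)),cloud("top",(260,310,205,255))])
Y=Y[(Y[:,2]>.13)&(np.linalg.norm(Y[:,:2]-[.47,.05],axis=1)<.08)]
s=(Y-O)@a; print(len(Y),np.percentile(s,[95,99,100]).round(4))
f=fit(Y,(.4637,.0615),2.2,0);print(f.x.round(4))
```

```text
30.8833 [ 0.5317662  -0.77510072 -0.05251122]
383 [0.0206 0.0226 0.0237]
[0.4638 0.0613 2.23   0.4887]
```

View pics/d.png

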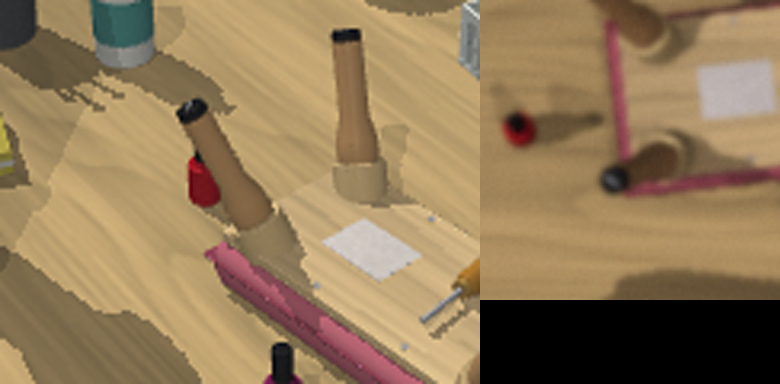

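The picture shows no gap left between shoulder and boss, at about (262,230) in the left crop. The foot has sunk about 12.5 mm along the axis and the bottles haven't moved.

```bash
python3 -c "
from station import ticket;print(ticket.close_job())"
```

```text
the job is handed in; nothing more can be done
None
```

The loose leg is screwed in until its shoulder sits snug on the boss and has been let go; no bottle near it moved, and the job was handed in at about 31 s.

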